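# Lift the dish out of the press and hold it up

## Task

Free the pressed clay dish and raise it out of its die, in this order: turn the black knob anticlockwise until it clicks right past its detent and the clamp arm is swung well clear of the dish, then flip the yellow safety catch all the way outward, away from the lever, and then pull the red-handled lever by its handle fully back to its stop, so that the dish rises level. The lever springs back if let go: finish while holding it at its stop, with the clamp and catch still open, without touching the dish or shifting anything else on the bench.

Things in the scene. Friction and masses are not known exactly. Their poses are not given: they have to be found in the camera images.
- press: hand-operated dish press, fixed: teal base plate 270 x 400 x 30 mm, long side along its y. Origin on the table under it; its front (-x) looks to the robot, x points away from the robot, y to the left, z up. All positions called 'press frame' are from here, in mm. The steel die stands on the left half, at (30, 80), outside 140 x 120 mm, its top 55 mm above the table. The lever's bracket (top z 64) is at (0, -85), the catch's hinge post (top z 62) at (10, -150)
- knob_grip (a point): grip point of the black clamp knob in front of the die, on its vertical axis, at press frame (-85, 80, 103). Knob: an upright bar 46 mm long, 14 mm thick, its top at z 118, standing on a disc of 42 mm diameter whose top is at z 78. The bar lies along the press x axis when joint clamp is 0 and turns with it. A steel clamp arm (80 mm from the axis to its end, top at z 77) turns with it, pointing along press +x over the dish's rim at 0
- clamp (a joint): turn of the knob and clamp arm, rad: 0 arm over the dish (starts 0 to 0.2), grows anticlockwise seen from above, end stop 1.45. Almost free (friction 0.02 N m) but for a spring detent that resists from about 0.45 (up to 0.25 N m), crests at 0.8 and helps up to 1.1; beyond 1.15 it has clicked over, the arm is clear of the dish, and it stays there
- catch_grip (a point): grip point on the safety catch's yellow rod, 14 mm diameter, running along press x from x -82 to 17; the point is at x -45. The rod sits on a steel arm 70 mm long (at x 10, beyond the rod's grip point), which turns about catch_hinge. At 0 the point is at press frame (-45, -110, 108)
- catch_hinge (a point): point on the catch's hinge axis (parallel to press x), level with the grip point along x, at press frame (-45, -150, 50); the grip point circles it at 70 mm radius
- catch (a joint): turn of the safety catch, rad: 0 its steel pawl stands in front of the lever's shaft and blocks it (starts 0 to 0.1): the arm leans 0.6 rad from upright towards the lever (+y). It grows as the arm flips up and over outward to press -y, end stop 1.35 (arm leaning 0.75 rad outward). Friction 0.08 N m: it stays where it is left
- lever_handle: red round handle of the lever, 16 mm diameter, 88 mm long, with a ball of 22 mm at its free end. Origin at its right end, on the lever's steel shaft (12 mm diameter); it runs from there along press +y
- lever_grip (a point): grip point on the red handle's axis, 50 mm from the shaft; at press frame (67, -35, 173) when the lever is at rest
- lever_pivot (a point): point on the lever's hinge axis (parallel to press y) level with the grip point, at press frame (0, -35, 50); the grip point circles it at 140 mm radius
- lever (a joint): angle of the lever, rad: 0 at rest, leaning 0.5 rad away from the robot (press +x); grows as the handle is pulled towards the robot (press -x), end stop 0.85, leaning 0.35 rad towards the robot. A return spring pulls it back: about 6 N at the handle at rest, 12 N at the stop. It raises the ejector plate under the dish by 37.6 mm per rad (32 mm in all)
- dish_mid (a point): centre (half-way up) of the brown clay dish, a loose open tray 110 x 86 x 22 mm, 0.3 kg, lying in the die on the ejector plate at press frame (30, 80), 51 mm above the table at rest, 83 mm with the lever at its stop
- vase: ribbed brown vase, 150 mm high, 115 mm wide, on the round turntable at the left; bystander, origin under it
- bowl: dark brown bowl, 110 mm wide, 50 mm high; bystander, origin under it
- glaze: white jar with grey cap, 60 mm wide, 90 mm high; bystander, origin under it
- tray_a: brown oblong tray 90 x 170 x 25 mm lying beside the press, on either side of it; bystander, origin under it
- tray_b: dark brown oblong tray 90 x 170 x 25 mm lying beside the press, on either side of it; bystander, origin under it
- test_tile: buff clay test tile 35 x 50 x 12 mm lying on the press's base, front right; bystander, origin under it
- cone_weight: small brass weight, 32 mm wide and high, standing on the press's base, back right; bystander, origin under it
Mind the look-alikes: they are no part of the job. What is shaped like the part that bears dish_mid but turquoise is not meant.

How it is judged (in metres and radians):
On the way, in this order (a step that is already met when the one before it is completed fails the run):
1. the knob is turned past its detent, with the catch still closed and the lever at rest (value of joint clamp above 1.1 rad and value of joint catch below 0.7 rad and value of joint lever below 0.12 rad), for 0.2 s.
2. the safety catch is flipped outward while the lever is still at rest (value of joint catch above 1.05 rad and value of joint lever below 0.12 rad), for 0.2 s.
3. the lever is pulled to its stop and the dish is up (value of joint lever above 0.77 rad and height (world z) of dish_mid above 0.077 m), for 0.3 s.
At the end, for the whole second after the job is handed in: Fingers hold the red handle (over 3 N), lever still, within 0.08 rad of its stop; dish up and level (middle 77 to 92 mm above the table, tilt under 0.12 rad); clamp past its detent (over 1.1 rad), catch open (over 1.05 rad) (all of step 3 and velocity of joint lever between -0.15 and 0.15 rad/s and contact force between the fingers and lever_handle above 3 N and height (world z) of dish_mid below 0.092 m and angle between dish_mid's own z axis and vertical below 0.12 rad and value of joint clamp above 1.1 rad and value of joint catch above 1.05 rad); the arm keeps its last pose, push and grip.
It fails at once if a bystander is shifted by more than 20 mm (distance of any of vase, bowl, glaze, tray_a, tray_b, test_tile, cone_weight from where it was at the start of the episode above 0.02 m).
It fails at once if the lever is forced while its catch is closed or the clamp is on (value of joint lever above 0.2 rad and value of joint any of catch, clamp below 0.8 rad).
It fails at once if the dish is tipped (over 0.25 rad) or shifted sideways in the press by more than 15 mm (angle between dish_mid's own z axis and vertical above 0.25 rad or x of dish_mid in the frame of press above 0.045 m or x of dish_mid in the frame of press below 0.015 m or y of dish_mid in the frame of press above 0.095 m or y of dish_mid in the frame of press below 0.065 m).
It fails at once if the robot touches the dish (contact force between any of the fingers, the arm and dish above 0.5 N).
It also fails if it takes over 58 s, if anything falls off the work surface, if the arm or the gripper's body presses on something with over 40 N, if the wrist force passes 120 N, or if a joint passes its speed limit or range.

## Robot

A 6-joint arm with a two-finger parallel gripper is mounted at the origin on the work surface. World frame = base frame: x ahead of the robot, y to its left, z up, the work surface at z = 0. Lengths are in mm, angles in rad, forces in N, time in s.
With the tool pointing down it reaches from about 300 to 775 mm from the base axis. Payload 14.6 kg.
Tool frame: the origin (TCP) lies midway between the tips of the shut fingers; the grasp point (between the pads) lies 19 mm behind it; y points along the fingers, x is the direction in which the jaws open and shut, and the axes are right-handed (so a half turn about y gives the same grasp; the last joint's range is limited). The gripper opens to 94 mm and grips with 3 to 60 N. Pads are 16 mm wide; open, the fingers measure 119 mm over their backs; the gripper's body (75 mm by 177 mm) begins 78 mm behind the grasp point.
Start: joints at [-1.229, 0.3, 1.521, -0, 1.321, -0.067], TCP at [218.622, -504.672, 205.446] pointing down, gripper open.
Joint ranges: [-3.03, 3.03], [-0.79, 2.21], [0.23, 2.52], [-1.04, 4.18], [0, 3.07], [-2.55, 2.55]. Speed limits (rad/s): [2.22, 2.22, 2.57, 3.14, 3.14, 3.14].

## Interface

Orientations are given as a unit quaternion [x, y, z, w].
In Python, from workcell import r, vision, workorder gives the robot as it stands.
- The arm moves only by the tool move_arm, never from a script. Its argument "targets" is a list that holds one entry, the list of rows, each a list of 7 numbers: the turn, a rotation vector about the tool's x, y, z in rad, then the shift along the tool's x, y, z in cm, then the closure, from 0 (fully open) to 1 (shut). A call has 1 to 8 rows; each row is the pose to reach, as a shift and turn from the pose commanded when the call began, along the tool's axes at that moment; what a row does not reach only later rows make up. A row lasts 1/12 s, in which the tool goes at most 41.7 mm and 7.16 degrees, less where a joint would pass 70% of its speed; a pose out of reach is approached as far as the arm can. A call with a gripper value outside its range is refused whole. The fingers move at their own pace and stop on an object; the grip force is fixed at half the most. Time passes only in rows, so rows that repeat a pose let the fingers close. It gives the time, the measured TCP pose, the force and the opening at its end, in the units of the state.
- r.sense(): the state, without advancing time (a new reading comes with each control period).
- vision.capture(name): name is "scene" or "top"; returns a dict with "color" (480x640x3 uint8, red, green, blue), "depth" (480x640 float32, mm along the optical axis (not along the pixel's ray), 0 where there is no reading), "intrinsics" (3x3 intrinsics, pixels), "k1" (the pictures are not rectified: a ray, as slopes to the right and down, at radius r is drawn at 1 + k1 r^2 times it, then the intrinsics apply), "xyz" and "orientation" of the camera in the world. Camera axes: x right, y down, z forward; pixel columns grow to the right and rows downward; lengths in mm; the calibration is good to about 2 mm. A picture is of the moment at which its call begins.
- workorder.job_done(): hands the job in, once; it reports no verdict.
The state is a dict: "t": time; "qpos": joint angles; "qvel": joint speeds; "effort": joint torques, N m; "ee_pos": TCP position; "ee_rot": TCP orientation; "force": force on the tool from outside, world axes, zero at the start; "moment": the same for the moment, N m; "grip_width": finger opening in mm.
Only numpy, scipy, OpenCV 4.12 (cv2) and the standard library are available. Lean on these libraries where they do the work, as an engineer would, in place of code of your own. Each camera call takes 0.05 s, during which the arm holds its last target.

## Working session

There is one attempt and no reset: what is moved stays moved. The work goes in short steps, Python scripts to look and compute and a tool call to move; the robot and the scene stay as the last step left them, time stands still between calls to the robot, and variables do not carry over. Pictures are saved under pics/ and viewed, and the job is handed in when it is done.

Besides the shell and the picture viewer there is one more tool, called after "Call:" by a JSON object that holds its "api" and its "payload". move_arm: Moves the arm, as the interface text tells. Its arguments: {"type":"object","properties":{"targets":{"type":"array"}},"required":["targets"]}

```bash
mkdir -p pics; ls; python3 - <<'E'
from workcell import r, vision, workorder
import cv2, numpy as np, pickle
print(r.sense())
for n in ("scene","top"):
    c=vision.capture(n); pickle.dump(c,open(f"pics/{n}0.pkl","wb"))
    cv2.imwrite(f"pics/{n}0.png",c["color"][:,:,::-1])
    print(n,c["intrinsics"],c["k1"],c["xyz"],c["orientation"])
E
```

```text
pics
{'t': 0.0, 'qpos': array([-1.22859588e+00,  3.00483206e-01,  1.52158911e+00,  3.57100451e-06,
        1.32070779e+00, -6.65884285e-02]), 'qvel': array([-0.00039713, -0.00110646,  0.00136841,  0.00016264,  0.00113324,
       -0.00067811]), 'effort': array([ 2.00591450e-03, -5.31805873e+01, -3.52737808e+01,  7.09266239e-02,
        2.43943592e-02, -9.35281719e-05]), 'ee_pos': array([ 218.53767255, -504.42610096,  204.87629697]), 'ee_rot': array([-0.59082464,  0.3884392 , -0.38777102,  0.59133313]), 'force': array([ 0.69996746, -0.42387227,  0.15401254]), 'moment': array([ 0.04505878, -0.03770381, -0.03811829]), 'grip_width': 93.65848273045806}
scene [[593.94263997   0.         324.69620027]
 [  0.         593.94263997 239.76602011]
 [  0.           0.           1.        ]] -0.023373014913696706 [1238.26865234 -885.54546543 1113.52839552] [ 0.86061857  0.29484181 -0.12781025 -0.39505509]
top [[448.07116867   0.         327.99210757]
 [  0.         448.07116867 241.2369505 ]
 [  0.           0.           1.        ]] -0.005689074776968027 [ 426.37878843   19.84622297 1620.46799316] [ 0.71564927 -0.69731853  0.02547668 -0.03072352]
```

View pics/scene0.png

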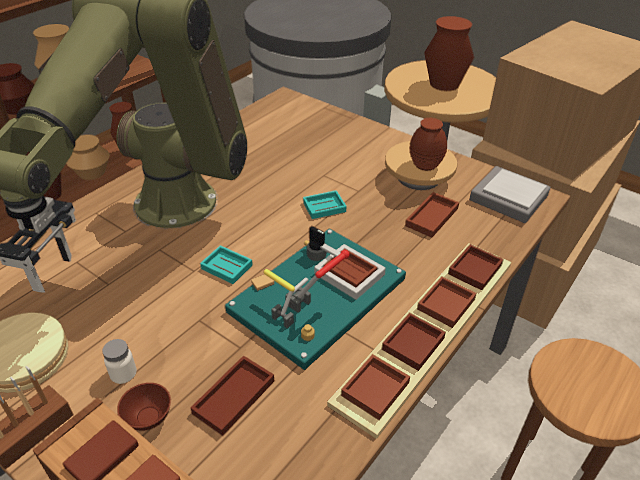

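View pics/top0.png

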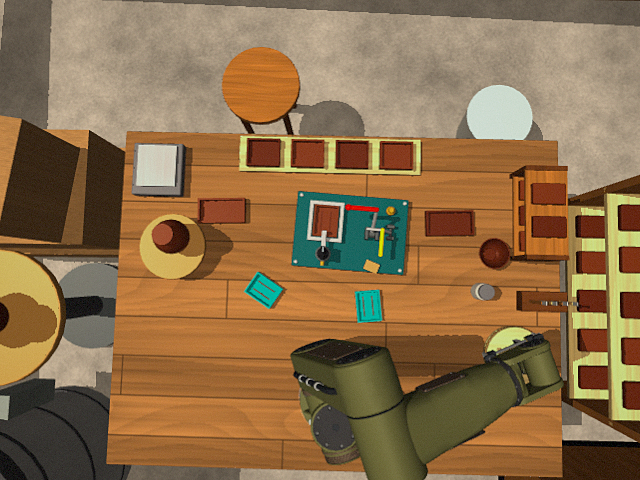

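The top view shows the teal base around (350,235), with the die at (326,220), knob at (322,250), yellow rod at (381,243) and red handle at (362,208). There is only one of each control. The two turquoise trays at (265,289) and (369,306) lie loose, away from the die, so they are the look-alikes. The brown dish in the die is the one meant. Next I measure the press pose.

```bash
cat > h.py <<'E'
import numpy as np, cv2, pickle
from scipy.spatial.transform import Rotation as R
def rays(c,uv):
    uv=np.asarray(uv,float).reshape(-1,2);K=c["intrinsics"]
    d=np.stack([(uv[:,0]-K[0,2])/K[0,0],(uv[:,1]-K[1,2])/K[1,1]],1)
    s=d.copy()
    for _ in range(10): s=d/(1+c["k1"]*(s**2).sum(1,keepdims=True))
    return R.from_quat(c["orientation"]).apply(np.c_[s,np.ones(len(s))])
def plane(c,uv,z):
    d=rays(c,uv);o=np.asarray(c["xyz"]); return o+d*((z-o[2])/d[:,2])[:,None]
def proj(c,P):
    P=np.asarray(P,float).reshape(-1,3)
    q=R.from_quat(c["orientation"]).inv().apply(P-np.asarray(c["xyz"]));s=q[:,:2]/q[:,2:]
    s=s*(1+c["k1"]*(s**2).sum(1,keepdims=True));K=c["intrinsics"]
    return s*[K[0,0],K[1,1]]+[K[0,2],K[1,2]]
E
cat > m.py <<'E'
from h import *
def fit(c,name):
    hsv=cv2.cvtColor(c["color"],cv2.COLOR_RGB2HSV)
    m=cv2.inRange(hsv,(80,120,40),(100,255,150))
    m=cv2.morphologyEx(m,cv2.MORPH_OPEN,np.ones((3,3)))
    cs,_=cv2.findContours(m,cv2.RETR_EXTERNAL,cv2.CHAIN_APPROX_NONE)
    k=max(cs,key=cv2.contourArea).reshape(-1,2)
    P=plane(c,k,30)
    (x,y),(w,h),a=cv2.minAreaRect(P[:,:2].astype(np.float32))
    print(name,len(k),x,y,w,h,a)
    return k
for n in ("top","scene"):
    c=pickle.load(open(f"pics/{n}0.pkl","rb")); fit(c,n)
E
python3 m.py
```

```text
top 773 587.2719116210938 -43.84234619140625 395.18621826171875 266.5552978515625 86.54817199707031
scene 710 594.7752075195312 -51.107208251953125 409.2509460449219 277.4770202636719 86.59295654296875
```

```bash
cat > ov.py <<'E'
from h import *
import sys
px,py,yaw=map(float,sys.argv[1:4])
def P(p): 
    return R.from_euler('z',yaw,degrees=True).apply(np.asarray(p,float).reshape(-1,3))+[px,py,0]
pts={'c':[(-135,-200,30),(-135,200,30),(135,-200,30),(135,200,30)],'k':[(-85,80,118)],'die':[(-40,20,55),(-40,140,55),(100,20,55),(100,140,55)],'catch':[(-45,-110,108),(-82,-110,108),(17,-110,108)],'lev':[(67,-35,173),(67,-85,173),(67,3,173)]}
a,tag=sys.argv[4],sys.argv[5]
for n in ("top","scene"):
    c=pickle.load(open(f"pics/{n}{a}.pkl","rb")); im=c["color"][:,:,::-1].copy()
    u0,v0=(280,170) if n=="top" else (215,215)
    S=5 if n=="top" else 4
    w,h=(150,120) if n=="top" else (200,150)
    im=cv2.resize(im[v0:v0+h,u0:u0+w],None,fx=S,fy=S,interpolation=cv2.INTER_CUBIC)
    for k,v in pts.items():
        for q in proj(c,P(v)):
            x,y=((q-[u0,v0]+.5)*S).astype(int); cv2.circle(im,(x,y),4,(255,0,255),1);cv2.circle(im,(x,y),1,(255,255,255),-1)
    cv2.imwrite(f"pics/ov_{n}_{tag}.png",im)
E
python3 ov.py 587.3 -43.8 -3.45 0 a
```

```text
(no output)
```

View pics/ov_top_a.png

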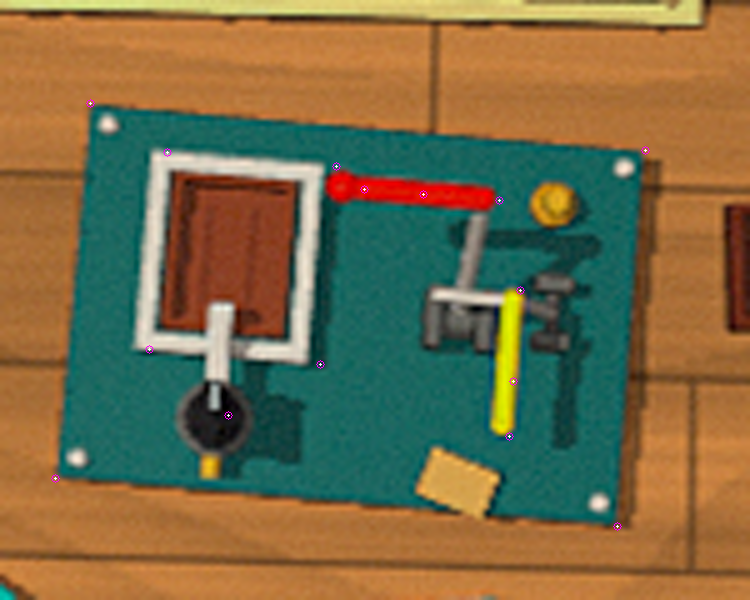

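View pics/ov_scene_a.png

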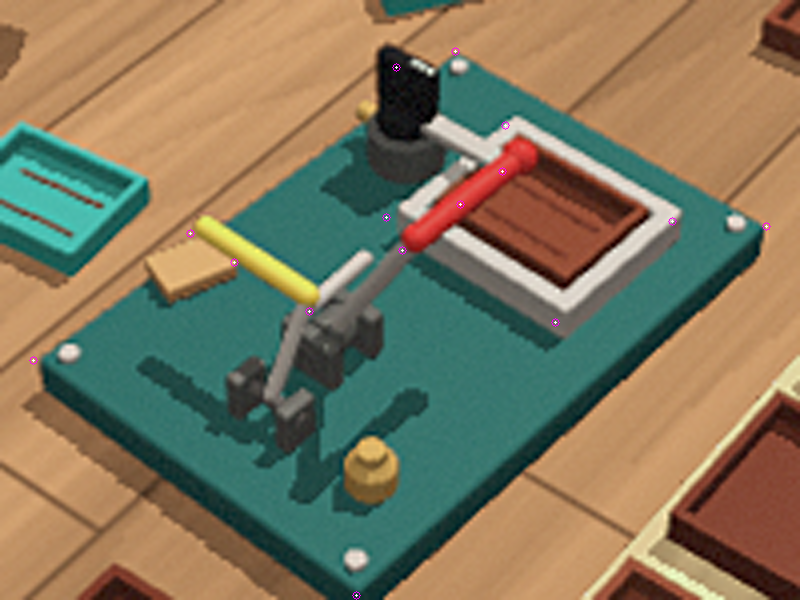

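The predicted base corners match, but the die, knob, rod and handle all sit about 8 mm further to +y in both views. The base plate is therefore not centred on the press origin, so I'll measure the parts directly.

```bash
cat > m2.py <<'E'
from h import *
import sys
a=sys.argv[1] if len(sys.argv)>1 else "0"
T=pickle.load(open(f"pics/top{a}.pkl","rb"));S=pickle.load(open(f"pics/scene{a}.pkl","rb"))
def mask(c,lo,hi,roi):
    hsv=cv2.cvtColor(c["color"],cv2.COLOR_RGB2HSV); m=cv2.inRange(hsv,lo,hi)
    z=np.zeros_like(m);x0,y0,x1,y1=roi;z[y0:y1,x0:x1]=m[y0:y1,x0:x1]
    n,l,st,_=cv2.connectedComponentsWithStats(z); 
    return (l==1+np.argmax(st[1:,4])).astype(np.uint8)
def ends(m):
    v,u=np.nonzero(m);p=np.c_[u,v].astype(float);c=p.mean(0);d=np.linalg.svd(p-c,full_matrices=0)[2][0]
    t=(p-c)@d; return c,c+d*t.min(),c+d*t.max(),len(p)
def tri(u1,u2):
    d1=rays(T,u1)[0];d2=rays(S,u2)[0];o1=np.array(T["xyz"]);o2=np.array(S["xyz"])
    t=np.linalg.lstsq(np.c_[d1,-d2],o2-o1,rcond=None)[0]
    p,q=o1+t[0]*d1,o2+t[1]*d2; return (p+q)/2,np.linalg.norm(p-q)
rt=(285,180,415,280);rs=(215,215,415,365)
dm=mask(T,(0,0,170),(180,50,255),(300,195,350,248))
k=cv2.findContours(dm,cv2.RETR_EXTERNAL,cv2.CHAIN_APPROX_NONE)[0][0].reshape(-1,2)
print("die",cv2.minAreaRect(plane(T,k,55)[:,:2].astype(np.float32)))
for n,lo,hi in (("red",(0,200,170),(6,255,255)),("yellow",(27,170,120),(33,255,255))):
    et=ends(mask(T,lo,hi,rt));es=ends(mask(S,lo,hi,rs))
    print(n,"top",np.round(et[0],1),np.round(et[1],1),np.round(et[2],1),et[3],"scene",np.round(es[0],1),np.round(es[1],1),np.round(es[2],1),es[3])
    print("  mid",tri(et[0],es[0]))
    for i in (1,2):
      for j in (1,2):
        p,g=tri(et[i],es[j]); print("  ",i,j,np.round(p,1),round(g,1))
E
python3 m2.py
```

```text
die ((614.5423583984375, 44.93666076660156), (119.96170806884766, 155.50704956054688), 86.54148864746094)
red top [361.3 208.1] [345.9 206.7] [378.  209.5] 132 scene [320.5 274.8] [322.1 274.2] [319.1 275.2] 4
  mid (array([646.2416694 , -85.0792246 , 143.80469441]), np.float64(29.207881324055528))
   1 1 [641.7 -45.7 116. ] 62.5
   1 2 [639.3 -48.5 114.2] 69.9
   2 1 [ 653.6 -123.4  176.8] 12.8
   2 2 [ 651.3 -125.8  174.5] 5.9Traceback (most recent call last):
  File "m2.py", line 22, in <module>
    et=ends(mask(T,lo,hi,rt));es=ends(mask(S,lo,hi,rs))
                                      ~~~~^^^^^^^^^^^^
  File "m2.py", line 9, in mask
    return (l==1+np.argmax(st[1:,4])).astype(np.uint8)
                 ~~~~~~~~~^^^^^^^^^^
    return _wrapfunc(a, 'argmax', axis=axis, out=out, **kwds)
    return bound(*args, **kwds)
ValueError: attempt to get argmax of an empty sequence
```

```bash
sed -i 's/("red",(0,200,170),(6,255,255)),("yellow",(27,170,120),(33,255,255))/("red",(0,195,120),(4,255,255)),("yellow",(24,160,110),(34,255,255))/' m2.py
python3 - <<'E'
from h import *
S=pickle.load(open("pics/scene0.pkl","rb"));h=cv2.cvtColor(S["color"],cv2.COLOR_RGB2HSV)
for u,v in ((330,266),(340,258),(345,253),(275,277),(285,284),(293,289),(355,268),(258,284),(240,270)): print(u,v,h[v,u])
E
python3 m2.py
```

```text
330 266 [  1 195 213]
340 258 [  1 186 217]
345 253 [  1 192 213]
275 277 [ 28 143 229]
285 284 [ 26 152 227]
293 289 [ 24 175 204]
355 268 [  7 165 130]
258 284 [ 17 119 219]
240 270 [ 87 165 173]
die ((614.5423583984375, 44.93666076660156), (119.96170806884766, 155.50704956054688), 86.54148864746094)
red top [361.3 208. ] [344.9 206.7] [378.1 209.4] 148 scene [333.4 264.1] [348.6 251.7] [317.6 276.9] 88
  mid (array([654.15337037, -72.748159  , 171.60220505]), np.float64(2.588465685907663))
   1 1 [657.5 -18.8 173.5] 4.2
   1 2 [638.1 -47.8 107.8] 76.1
   2 1 [669.8 -99.8 236.6] 73.7
   2 2 [ 651.  -127.8  170.6] 2.0
yellow top [380.8 242.1] [381.9 227.9] [379.8 256.1] 116 scene [267.2 273.9] [263.7 271.4] [271.2 276.8] 12
  mid (array([ 537.12782505, -152.52460664,  131.35356883]), np.float64(25.94827926002628))
   1 1 [ 566.6 -165.1  169.5] 65.4
   1 2 [ 574.  -161.1  152.5] 49.3
   2 1 [ 500.4 -143.8  110. ] 1.6
   2 2 [ 507.8 -139.6   92.9] 16.3
```

```bash
sed -i 's/(0,195,120),(4,255,255)/(0,175,120),(4,255,255)/;s/(24,160,110),(34,255,255)/(23,125,110),(34,255,255)/' m2.py; cat >> m2.py <<'E'
# back edge of die, knob
sub=[p for p in plane(T,k,55)]
sub=np.array(sub);print("die pts y/x max",sub[:,:2].max(0),sub[:,:2].min(0))
for c,roi,z in ((T,(310,240,335,265),0),(S,(300,220,330,265),0)):
    e=ends(mask(c,(0,0,0),(180,255,45),roi)); print("black",np.round(e[0],1),np.round(e[1],1),np.round(e[2],1),e[3])
E
python3 m2.py
```

```text
die ((614.5423583984375, 44.93666076660156), (119.96170806884766, 155.50704956054688), 86.54148864746094)
red top [361.1 208. ] [344.9 206.6] [378.1 209.4] 158 scene [332.9 262.8] [347.9 250.9] [316.6 275.7] 224
  mid (array([653.20249535, -72.51970378, 174.96567818]), np.float64(1.2021597737258618))
   1 1 [656.7 -19.3 176.2] 2.6
   1 2 [636.9 -48.5 112.1] 78.3
   2 1 [668.8 -99.9 238.6] 72.4
   2 2 [ 649.6 -128.1  173.9] 0.0
yellow top [380.9 242.2] [382.  227.9] [379.8 256.1] 121 scene [278.7 279.6] [264. 270.] [293.7 289.5] 184
  mid (array([ 548.11268609, -145.40046919,  112.63330917]), np.float64(1.164259468825889))
   1 1 [ 566.6 -164.5  173.5] 64.2
   1 2 [ 596.8 -148.2  112.3] 1.4
   2 1 [ 500.5 -143.1  114.4] 0.7
   2 2 [ 531.4 -126.6   53.8] 71.7
die pts y/x max [695.45471479 107.23541166] [537.17926357 -17.20456242]
black [322.6 253.4] [321.9 245.9] [323.2 259.1] 100
black [315.8 238.9] [314.5 226.6] [317. 250.] 267
```

```bash
python3 ov.py 587.3 -33.5 -3.45 0 b
```

```text
(no output)
```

View pics/ov_top_b.png

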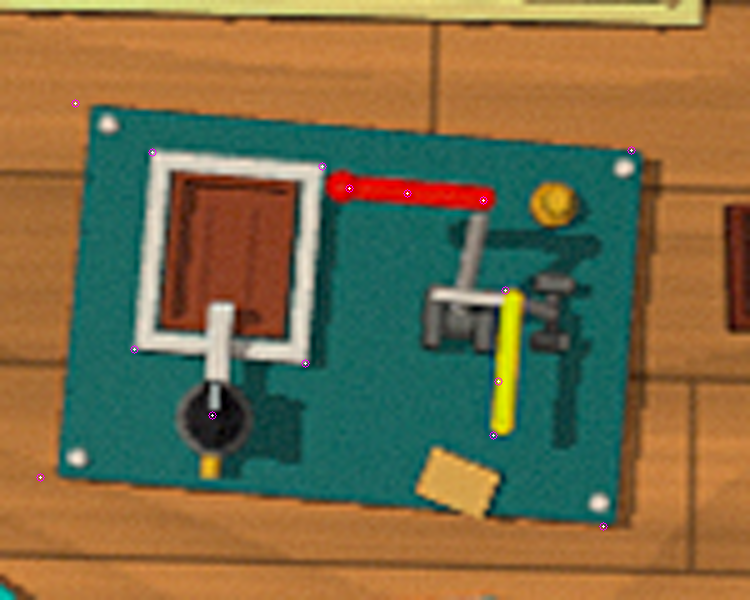

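View pics/ov_scene_b.png

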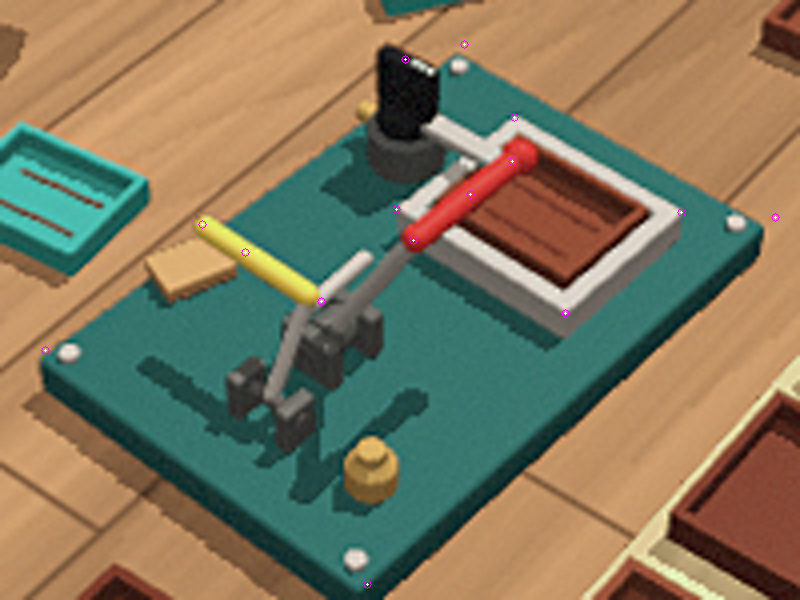

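```bash
cat > g.py <<'E'
from h import *
from workcell import r
PO=np.array([587.3,-33.5,0]);YAW=np.radians(-3.45);PR=R.from_euler('z',YAW)
W=lambda p: PR.apply(np.asarray(p,float))+PO
def down(ang):  # tool y=-z, tool x at world angle ang
    x=np.array([np.cos(ang),np.sin(ang),0]);y=np.array([0,0,-1.]);return R.from_matrix(np.c_[x,y,np.cross(x,y)])
def delta(p,Rt,s=None):  # p: TCP target world
    s=s or r.sense(); R0=R.from_quat(s["ee_rot"])
    return np.round((R0.inv()*Rt).as_rotvec(),3), np.round(R0.inv().apply(np.asarray(p)-s["ee_pos"])/10,2)
def st():
    s=r.sense(); M=R.from_quat(s["ee_rot"]).as_matrix()
    print("t",round(s["t"],2),"q",np.round(s["qpos"],3),"p",np.round(s["ee_pos"],1),"press",np.round(PR.inv().apply(s["ee_pos"]-PO),1),"xang",round(np.arctan2(M[1,0],M[0,0]),3),"f",np.round(s["force"],1),"w",round(s["grip_width"],1)); return s
E
python3 - <<'E'
from g import *
s=st();print(np.round(R.from_quat(s["ee_rot"]).as_matrix(),3))
for a in (YAW+np.pi/2,YAW-np.pi/2): print(a,delta(W((-85,80,84+110)),down(a)))
E
```

```text
t 0.1 q [-1.229  0.3    1.522  0.     1.321 -0.067] p [ 218.6 -504.5  205. ] press [-339.7 -492.3  205. ] xang -1.162 f [-0.4  0.6  0.1] w 93.8
[[ 0.398 -0.     0.918]
 [-0.918  0.001  0.398]
 [-0.001 -1.     0.   ]]
1.5105824676010922 (array([-1.000e-03, -2.673e+00, -0.000e+00]), array([-39.53,   1.14,  48.59]))
-1.631010185988701 (array([ 0.   ,  0.469, -0.001]), array([-39.53,   1.14,  48.59]))
```

Call:
{"api": "move_arm", "payload": {"targets": [[[0,0.1,0,-4,-1,4.8,0],[0,0.2,0,-8,-1.5,9.6,0],[0,0.25,0,-10.5,-1.5,13,0],[0,0.3,0,-13,-1.5,16,0],[0,0.35,0,-15.5,-1.5,19,0],[0,0.4,0,-18,-1.5,22,0],[0,0.44,0,-20.5,-1.5,25,0],[0,0.469,0,-23,-1.5,28,0]]]}}

```text
t: 0.77
ee_pos: [371.0, -207.0, 220.4]
ee_rot: [0.484, -0.515, 0.515, -0.484]
force: [0.9, -0.4, -0.4]
grip_width: 93.6
```

```bash
python3 - <<'E'
from g import *
st();print(delta(W((-85,80,200)),down(YAW-np.pi/2)))
E
```

```text
t 0.77 q [-0.595  0.003  1.828  0.     1.311  1.038] p [ 371.  -207.   220.4] press [-205.5 -186.2  220.4] xang -1.634 f [ 0.9 -0.4 -0.4] w 93.6
(array([-0.   , -0.003,  0.   ]), array([-26.65,   2.04,  11.98]))
```

Call:
{"api": "move_arm", "payload": {"targets": [[[0,0,0,-3.5,0,1.6,0],[0,0,0,-7,0,3.1,0],[0,0,0,-10.5,0.5,4.7,0],[0,0,0,-14,1,6.3,0],[0,0,0,-17.5,1.5,7.9,0],[0,0,0,-21,2,9.5,0],[0,0,0,-24,2,11,0],[0,0,0,-26.6,2,12,0]]]}}

```text
t: 1.43
ee_pos: [507.0, 51.6, 199.7]
ee_rot: [-0.485, 0.515, -0.514, 0.485]
force: [-0.1, -0.4, -1.1]
grip_width: 94.2
```

```bash
python3 - <<'E'
from g import *
st();print(delta(W((-85,80,86)),down(YAW-np.pi/2)))
from workcell import vision
for n in ("scene","top"):
    c=vision.capture(n); pickle.dump(c,open(f"pics/{n}1.pkl","wb"))
E
python3 ov.py 587.3 -33.5 -3.45 1 c
```

```text
t 1.43 q [0.03  0.215 1.641 0.    1.286 1.659] p [507.   51.6 199.7] press [-85.2  80.1 199.7] xang -1.63 f [-0.1 -0.4 -1.1] w 94.2
(array([0.001, 0.001, 0.   ]), array([1.000e-02, 1.137e+01, 4.000e-02]))
```

View pics/ov_scene_c.png

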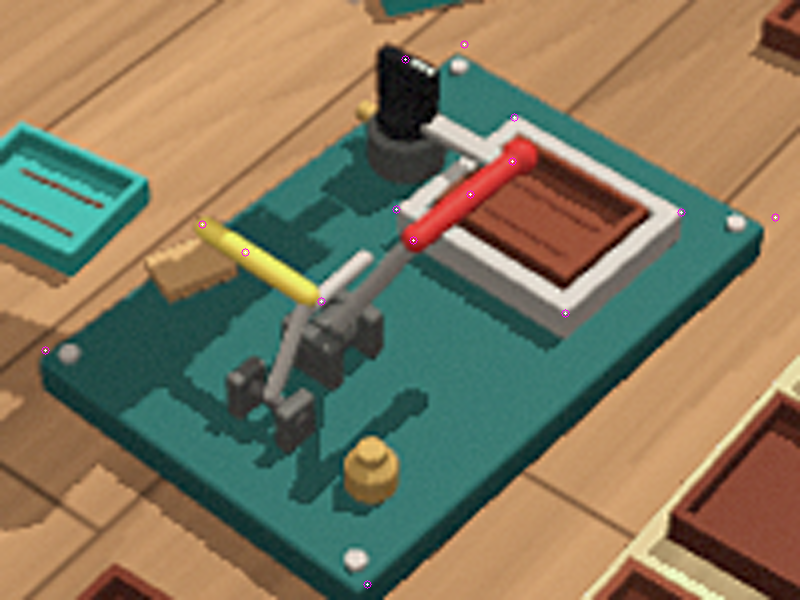

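The enlarged crop confirms the knob at (408,100), and the overlaid points land on the rod, handle and die. The fingers are just above the crop, over the knob, so I descend and grip.

Call:
{"api": "move_arm", "payload": {"targets": [[[0,0,0,0,3,0,0],[0,0,0,0,6,0,0],[0,0,0,0,9,0,0],[0,0,0,0,11,0,0],[0,0,0,0,11.3,0,0],[0,0,0,0,11.3,0,1],[0,0,0,0,11.3,0,1],[0,0,0,0,11.3,0,1]]]}}

```text
t: 2.2
ee_pos: [507.2, 49.2, 89.0]
ee_rot: [0.484, -0.514, 0.515, -0.485]
force: [-0.5, 0.2, 0.4]
grip_width: 77.4
```

Call:
{"api": "move_arm", "payload": {"targets": [[[0,0,0,0,0,0,1],[0,0,0,0,0,0,1],[0,0,0,0,0,0,1]]]}}

```text
t: 2.45
ee_pos: [506.7, 49.3, 88.0]
ee_rot: [0.484, -0.515, 0.515, -0.485]
force: [0.4, 0.7, -0.1]
grip_width: 57.4
```

Call:
{"api": "move_arm", "payload": {"targets": [[[0,0,0,0,0,0,1],[0,0,0,0,0,0,1],[0,0,0,0,0,0,1],[0,0,0,0,0,0,1],[0,0,0,0,0,0,1],[0,0,0,0,0,0,1],[0,0,0,0,0,0,1],[0,0,0,0,0,0,1]]]}}

```text
t: 3.12
ee_pos: [506.8, 54.1, 87.5]
ee_rot: [-0.482, 0.516, -0.513, 0.487]
force: [4.2, 39.3, -4.3]
grip_width: 13.6
```

```bash
python3 -c "
from g import *
s=st();print(s['moment'])"
```

```text
t 3.12 q [0.03  0.344 1.76  0.009 1.036 1.656] p [506.8  54.1  87.5] press [-85.6  82.5  87.5] xang -1.631 f [ 4.2 39.3 -4.3] w 13.6
[ 7.44907281 -0.84781948  0.01817622]
```

Call:
{"api": "move_arm", "payload": {"targets": [[[0,0,0,-0.15,0,0,1],[0,0,0,-0.3,0,0,1],[0,0,0,-0.3,0,0,1]]]}}

```text
t: 3.37
ee_pos: [506.9, 54.5, 87.4]
ee_rot: [-0.484, 0.515, -0.514, 0.486]
force: [2.5, 16.2, -1.9]
grip_width: 13.9
```

```bash
python3 -c "
from g import *
s=st();print(s['moment'])"
```

```text
t 3.37 q [0.034 0.345 1.758 0.003 1.038 1.662] p [506.9  54.5  87.4] press [-85.6  83.   87.4] xang -1.63 f [ 2.5 16.2 -1.9] w 13.9
[ 3.192571   -0.40987041  0.0355003 ]
```

Call:
{"api": "move_arm", "payload": {"targets": [[[0,0,0,-0.2,0,0,1],[0,-0.08,0,-0.2,0,0,1],[0,-0.16,0,-0.2,0,0,1],[0,-0.24,0,-0.2,0,0,1],[0,-0.32,0,-0.2,0,0,1],[0,-0.4,0,-0.2,0,0,1],[0,-0.4,0,-0.2,0,0,1]]]}}

```text
t: 3.95
ee_pos: [506.9, 54.4, 87.4]
ee_rot: [-0.578, 0.407, -0.407, 0.578]
force: [1.7, 2.1, 0.1]
grip_width: 14.1
```

```bash
python3 -c "
from g import *
s=st();print(s['moment'])"
```

```text
t 3.95 q [0.035 0.345 1.758 0.    1.038 1.262] p [506.9  54.4  87.4] press [-85.5  82.9  87.4] xang -1.227 f [1.7 2.1 0.1] w 14.1
[ 0.24136327 -0.39202638 -0.04965064]
```

Forces are near zero, so the grip is centred on the axis. I continue through the detent.

Call:
{"api": "move_arm", "payload": {"targets": [[[0,-0.09,0,0,0,0,1],[0,-0.18,0,0,0,0,1],[0,-0.27,0,0,0,0,1],[0,-0.36,0,0,0,0,1],[0,-0.45,0,0,0,0,1],[0,-0.54,0,0,0,0,1],[0,-0.6,0,0,0,0,1],[0,-0.6,0,0,0,0,1]]]}}

```text
t: 4.62
ee_pos: [507.3, 54.0, 87.5]
ee_rot: [0.672, -0.219, 0.22, -0.672]
force: [4.3, -1.9, -3.6]
grip_width: 13.9
```

Call:
{"api": "move_arm", "payload": {"targets": [[[0,-0.09,0,0,0,0,1],[0,-0.18,0,0,0,0,1],[0,-0.27,0,0,0,0,1],[0,-0.34,0,0,0,0,1],[0,-0.38,0,0,0,0,1],[0,-0.38,0,0,0,0,1],[0,-0.38,0,0,0,0,1]]]}}

```text
t: 5.2
ee_pos: [507.5, 54.0, 87.5]
ee_rot: [0.701, -0.089, 0.091, -0.701]
force: [7.2, -2.8, -3.6]
grip_width: 14.1
```

```bash
python3 -c "
from g import *
s=st();print(s['moment'])"
```

```text
t 5.2 q [ 3.500e-02  3.450e-01  1.757e+00 -1.000e-03  1.037e+00  2.900e-01] p [507.5  54.   87.5] press [-84.9  82.5  87.5] xang -0.255 f [ 7.2 -2.8 -3.6] w 14.1
[-0.51343564 -1.48866216 -0.02846927]
```

Call:
{"api": "move_arm", "payload": {"targets": [[[0,0,0,0,0,0,0.6],[0,0,0,0,0,0,0.6],[0,0,0,0,0,0,0.6],[0,0,0,0,0,0,0.6],[0,0,0,0,-3,0,0.6],[0,0,0,0,-6.5,0,0.3],[0,0,0,0,-10,0,0],[0,0,0,0,-12.5,0,0]]]}}

```text
t: 5.87
ee_pos: [506.9, 54.4, 215.4]
ee_rot: [-0.701, 0.088, -0.09, 0.702]
force: [1.0, 0.4, 0.7]
grip_width: 54.3
```

```bash
python3 - <<'E'
from g import *
s=st();print(delta(W((-45,-112,210)),down(YAW-np.pi/2)))
from workcell import vision
for n in ("scene","top"):
    c=vision.capture(n); pickle.dump(c,open(f"pics/{n}2.pkl","wb"))
E
python3 ov.py 587.3 -33.5 -3.45 2 d
```

```text
t 5.87 q [0.035 0.201 1.621 0.    1.318 0.287] p [506.9  54.4 215.4] press [-85.5  82.9 215.4] xang -0.252 f [1.  0.4 0.7] w 54.3
(array([-2.000e-03,  1.379e+00,  1.000e-03]), array([  7.69,   0.55, -18.36]))
```

View pics/ov_scene_d.png

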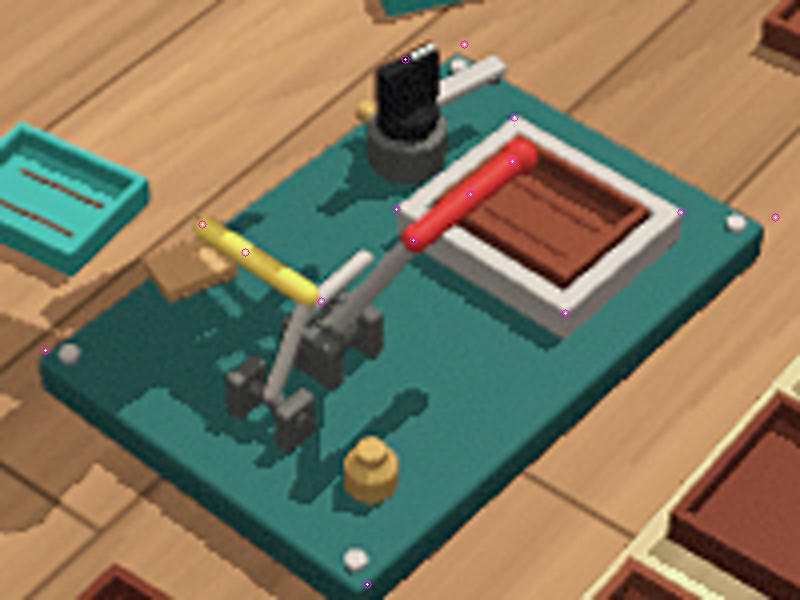

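The clamp arm now points left along (470,80), clear of the die and dish, and the knob has turned. Next is the catch.

```bash
sed -i 's/587.3,-33.5,0/587.3,-31,0/' g.py; python3 - <<'E'
from g import *
print(delta(W((-45,-114.5,215)),down(YAW-np.pi/2)))
E
```

```text
(array([-0.006,  1.379,  0.004]), array([  7.56,   0.18, -18.4 ]))
```

Call:
{"api": "move_arm", "payload": {"targets": [[[0,0.11,0,0.6,0,-1.5,0],[0,0.22,0,1.2,0,-3,0],[0,0.33,0,1.8,0,-4.5,0],[0,0.44,0,2.4,0,-6,0],[0,0.55,0,3,0,-7.5,0],[0,0.66,0,3.6,0,-9,0],[0,0.77,0,4.2,0,-10.5,0],[0,0.88,0,4.9,0,-12,0]]]}}

```text
t: 6.63
ee_pos: [524.0, -74.7, 211.4]
ee_rot: [0.596, -0.381, 0.38, -0.596]
force: [0.8, 0.5, 0.1]
grip_width: 94.1
```

```bash
python3 - <<'E'
from g import *
st();print(delta(W((-45,-114.5,215)),down(YAW-np.pi/2)))
E
```

```text
t 6.63 q [-0.211  0.25   1.57   0.     1.323  0.926] p [524.  -74.7 211.4] press [-60.5 -47.5 211.4] xang -1.137 f [0.8 0.5 0.1] w 94.1
(array([ 0.001,  0.494, -0.001]), array([ 6.64, -0.36, -1.81]))
```

Call:
{"api": "move_arm", "payload": {"targets": [[[0,0.12,0,1.7,0,-0.5,0],[0,0.24,0,3.4,-0.2,-1,0],[0,0.36,0,5,-0.3,-1.4,0],[0,0.48,0,6.4,-0.3,-1.8,0],[0,0.494,0,6.6,-0.3,-1.8,0],[0,0.494,0,6.6,-0.3,-1.8,0]]]}}

```text
t: 7.13
ee_pos: [535.9, -141.7, 214.4]
ee_rot: [-0.487, 0.514, -0.513, 0.486]
force: [-0.8, 0.9, 0.7]
grip_width: 93.8
```

```bash
python3 - <<'E'
from g import *
st();print(delta(W((-45,-114.5,89)),down(YAW-np.pi/2)))
E
```

```text
t 7.13 q [-0.325  0.304  1.495  0.     1.344  1.3  ] p [ 535.9 -141.7  214.4] press [ -44.6 -113.5  214.4] xang -1.624 f [-0.8  0.9  0.7] w 93.8
(array([ 0.001,  0.007, -0.001]), array([ 0.1 , 12.54, -0.02]))
```

Call:
{"api": "move_arm", "payload": {"targets": [[[0,0,0,0.1,3,0,0.2],[0,0,0,0.1,6,0,0.4],[0,0,0,0.1,9,0,0.5],[0,0,0,0.1,12,0,0.5],[0,0,0,0.1,12.5,0,0.5],[0,0,0,0.1,12.5,0,0.5]]]}}

```text
t: 7.63
ee_pos: [535.3, -141.4, 89.1]
ee_rot: [-0.488, 0.514, -0.511, 0.487]
force: [0.6, 0.3, 0.6]
grip_width: 57.5
```

Call:
{"api": "move_arm", "payload": {"targets": [[[0,0,0,0,0,0,0.7],[0,0,0,0,0,0,0.8],[0,0,0,0,0,0,0.83],[0,0,0,0,0,0,0.85],[0,0,0,0,0,0,0.85],[0,0,0,0,0,0,0.85],[0,0,0,0,0,0,0.85],[0,0,0,0,0,0,0.85]]]}}

```text
t: 8.3
ee_pos: [536.2, -142.5, 90.5]
ee_rot: [0.486, -0.513, 0.513, -0.486]
force: [-0.5, -0.6, -0.1]
grip_width: 13.9
```

```bash
python3 - <<'E'
from g import *
st()
from workcell import vision
for n in ("scene","top"):
    c=vision.capture(n); pickle.dump(c,open(f"pics/{n}3.pkl","wb"))
E
python3 ov.py 587.3 -31 -3.45 3 e
```

```text
t 8.3 q [-0.326  0.431  1.627  0.     1.084  1.299] p [ 536.2 -142.5   90.5] press [ -44.3 -114.4   90.5] xang -1.625 f [-0.5 -0.6 -0.1] w 13.9
```

View pics/ov_scene_e.png

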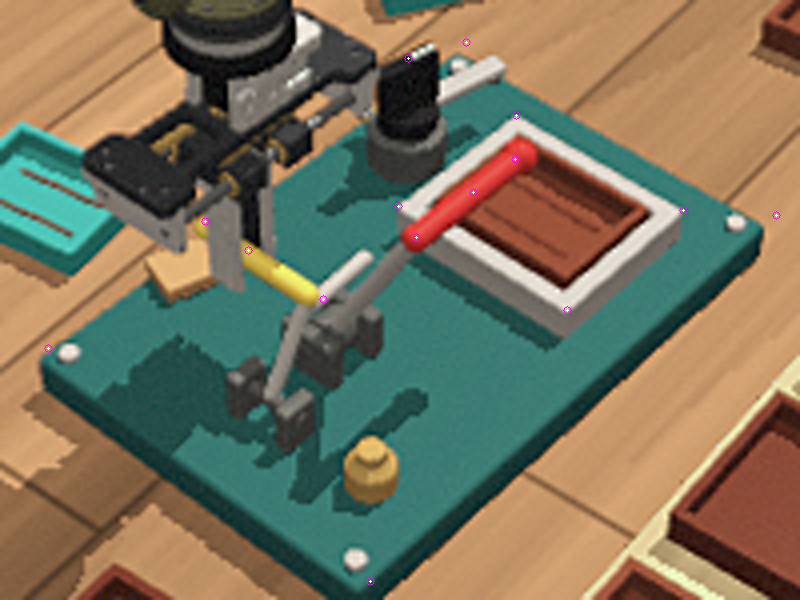

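The crop shows the pads closed on the yellow rod at about (240,245). I now flip it along its 70 mm arc.

Call:
{"api": "move_arm", "payload": {"targets": [[[0,0,0,0.7,-0.4,0,0.86],[0,0,0,1.47,-0.65,0,0.86],[0,0,0,2.15,-0.82,0,0.86],[0,0,0,2.84,-0.93,0,0.86],[0,0,0,3.54,-0.96,0,0.86],[0,0,0,4.24,-0.93,0,0.86],[0,0,0,4.93,-0.82,0,0.86],[0,0,0,5.61,-0.65,0,0.86]]]}}

```text
t: 9.07
ee_pos: [533.0, -199.3, 96.7]
ee_rot: [-0.486, 0.513, -0.513, 0.486]
force: [-0.6, 3.5, -0.3]
grip_width: 13.2
```

Call:
{"api": "move_arm", "payload": {"targets": [[[0,0,0,0.66,0.25,0,0.86],[0,0,0,1.29,0.55,0,0.86],[0,0,0,1.8,0.85,0,0.86],[0,0,0,2.17,1.12,0,0.86],[0,0,0,2.4,1.3,0,0.86],[0,0,0,2.4,1.3,0,0.86],[0,0,0,2.4,1.3,0,0.86]]]}}

```text
t: 9.65
ee_pos: [531.7, -222.6, 83.6]
ee_rot: [-0.486, 0.513, -0.513, 0.486]
force: [-2.2, 0.1, -1.9]
grip_width: 13.2
```

```bash
python3 - <<'E'
from g import *
st()
from workcell import vision
for n in ("scene","top"):
    c=vision.capture(n); pickle.dump(c,open(f"pics/{n}4.pkl","wb"))
E
python3 ov.py 587.3 -31 -3.45 4 f
```

```text
t 9.65 q [-0.46   0.483  1.567 -0.     1.092  1.165] p [ 531.7 -222.6   83.6] press [ -44.  -194.6   83.6] xang -1.625 f [-2.2  0.1 -1.9] w 13.2
```

View pics/ov_scene_f.png

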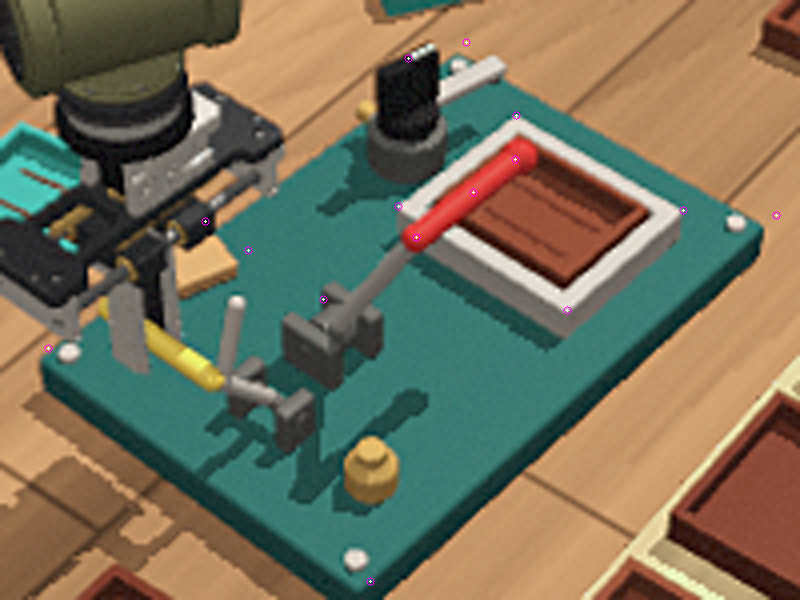

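The catch is flipped outward: its rod at (160,350) lies near the right edge and the pawl stands up, clear of the lever shaft. I release and rise.

Call:
{"api": "move_arm", "payload": {"targets": [[[0,0,0,0,0,0,0.4],[0,0,0,0,0,0,0.4],[0,0,0,0,0,0,0.4],[0,0,0,0,0,0,0.4],[0,0,0,0,-3.5,0,0.4],[0,0,0,0,-7,0,0.4],[0,0,0,0,-10.5,0,0.4],[0,0,0,0,-14,0,0.4]]]}}

```text
t: 10.42
ee_pos: [531.6, -222.3, 225.8]
ee_rot: [0.486, -0.513, 0.513, -0.486]
force: [0.2, 0.7, 0.1]
grip_width: 56.3
```

```bash
python3 - <<'E'
from g import *
st();print(delta(W((67,-35,240)),down(YAW)))
from workcell import vision
for n in ("scene","top"):
    c=vision.capture(n); pickle.dump(c,open(f"pics/{n}5.pkl","wb"))
E
python3 ov.py 587.3 -31 -3.45 5 g
```

```text
t 10.42 q [-0.46   0.344  1.415 -0.     1.382  1.165] p [ 531.6 -222.3  225.8] press [ -44.1 -194.3  225.8] xang -1.625 f [0.2 0.7 0.1] w 56.3
(array([-0.   , -1.565,  0.   ]), array([-15.86,  -1.42,  11.2 ]))
```

View pics/ov_scene_g.png

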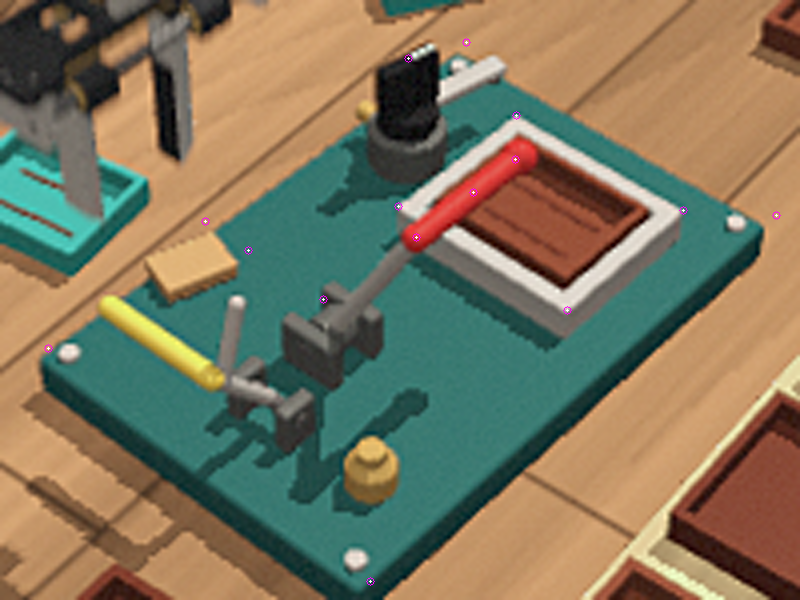

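The catch stayed open after release, and the tile, weight and lever are unmoved. Next is the lever.

Call:
{"api": "move_arm", "payload": {"targets": [[[0,-0.12,0,-1.2,-0.4,0.8,0.4],[0,-0.24,0,-2.4,-0.8,1.7,0.4],[0,-0.36,0,-3.6,-1.2,2.5,0.4],[0,-0.48,0,-4.8,-1.4,3.4,0.4],[0,-0.6,0,-6,-1.4,4.2,0.4],[0,-0.72,0,-7.2,-1.4,5.1,0.4],[0,-0.84,0,-8.4,-1.4,6,0.4],[0,-0.96,0,-9.6,-1.4,6.8,0.4]]]}}

```text
t: 11.18
ee_pos: [605.4, -129.6, 237.3]
ee_rot: [0.669, -0.229, 0.229, -0.669]
force: [-0.0, -0.7, 0.1]
grip_width: 56.7
```

```bash
python3 - <<'E'
from g import *
st();print(delta(W((67,-35,240)),down(YAW)))
E
```

```text
t 11.18 q [-0.27   0.437  1.262 -0.     1.443  0.389] p [ 605.4 -129.6  237.3] press [ 24.  -97.4 237.3] xang -0.659 f [-0.  -0.7  0.1] w 56.7
(array([ 0.   , -0.599, -0.   ]), array([ 0.04, -0.27,  7.58]))
```

Call:
{"api": "move_arm", "payload": {"targets": [[[0,-0.12,0,0,-0.2,1.6,0.4],[0,-0.24,0,0,-0.2,3.2,0.4],[0,-0.36,0,0,-0.2,4.8,0.4],[0,-0.48,0,0,-0.2,6.4,0.4],[0,-0.6,0,0,-0.2,7.6,0.4],[0,-0.6,0,0,-0.2,7.6,0.4],[0,-0.6,0,0,-0.2,7.6,0.4]]]}}

```text
t: 11.77
ee_pos: [651.7, -70.3, 239.1]
ee_rot: [-0.707, 0.024, -0.024, 0.707]
force: [-0.4, 0.5, -0.4]
grip_width: 56.3
```

```bash
python3 - <<'E'
from g import *
st();print(delta(W((67,-35,154)),down(YAW)))
from workcell import vision
for n in ("scene","top"):
    c=vision.capture(n); pickle.dump(c,open(f"pics/{n}6.pkl","wb"))
E
python3 ov.py 587.3 -31 -3.45 6 h
```

```text
t 11.77 q [-0.163  0.524  1.132 -0.     1.487 -0.095] p [651.7 -70.3 239.1] press [ 66.7 -35.4 239.1] xang -0.068 f [-0.4  0.5 -0.4] w 56.3
(array([ 0.   , -0.008, -0.001]), array([0.04, 8.51, 0.04]))
```

View pics/ov_scene_h.png

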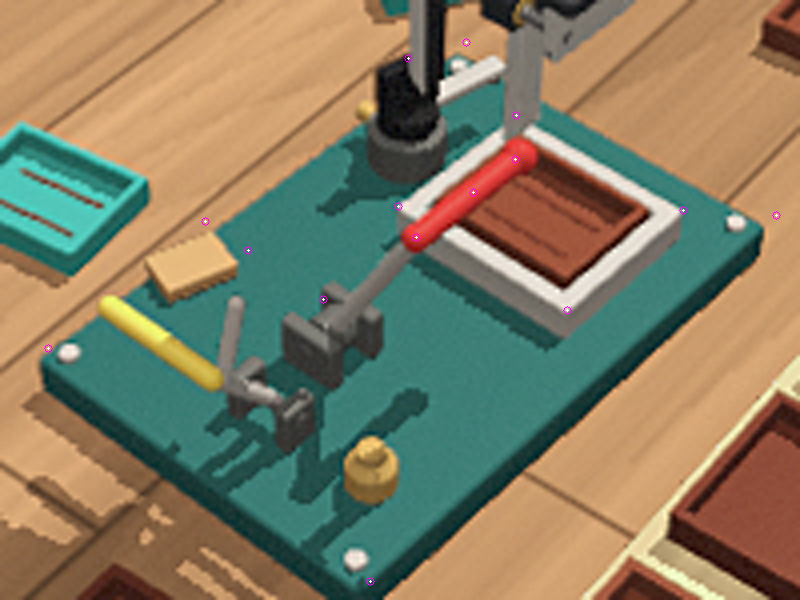

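The fingers straddle the handle line above the red grip point (473,192). I descend and close.

Call:
{"api": "move_arm", "payload": {"targets": [[[0,0,0,0,3,0,0.4],[0,0,0,0,6,0,0.4],[0,0,0,0,8,0,0.4],[0,0,0,0,8.5,0,0.4],[0,0,0,0,8.5,0,0.6],[0,0,0,0,8.5,0,0.7],[0,0,0,0,8.5,0,0.75],[0,0,0,0,8.5,0,0.8]]]}}

```text
t: 12.53
ee_pos: [652.4, -70.6, 156.6]
ee_rot: [0.707, -0.022, 0.024, -0.707]
force: [0.3, -0.3, -0.8]
grip_width: 33.3
```

Call:
{"api": "move_arm", "payload": {"targets": [[[0,0,0,0,0,0,0.82],[0,0,0,0,0,0,0.84],[0,0,0,0,0,0,0.86],[0,0,0,0,0,0,1],[0,0,0,0,0,0,1],[0,0,0,0,0,0,1]]]}}

```text
t: 13.03
ee_pos: [652.4, -70.5, 155.4]
ee_rot: [0.707, -0.022, 0.024, -0.707]
force: [4.9, -0.9, 1.9]
grip_width: 14.9
```

```bash
python3 - <<'E'
from g import *
st()
E
```

```text
t 13.03 q [-0.163  0.577  1.245  0.     1.318 -0.099] p [652.4 -70.5 155.4] press [ 67.4 -35.5 155.4] xang -0.065 f [ 4.9 -0.9  1.9] w 14.9
```

Call:
{"api": "move_arm", "payload": {"targets": [[[0,0,0,-0.6,-0.31,0,1],[0,0,0,-1.25,-0.61,0,1],[0,0,0,-1.91,-0.86,0,1],[0,0,0,-2.58,-1.08,0,1],[0,0,0,-3.25,-1.27,0,1],[0,0,0,-3.93,-1.43,0,1],[0,0,0,-4.62,-1.55,0,1],[0,0,0,-5.31,-1.64,0,1]]]}}

```text
t: 13.7
ee_pos: [601.3, -67.3, 174.2]
ee_rot: [0.707, -0.02, 0.026, -0.706]
force: [14.3, -0.7, 12.1]
grip_width: 15.6
```

```bash
python3 - <<'E'
from g import *
st()
E
```

```text
t 13.7 q [-0.172  0.442  1.401  0.     1.289 -0.107] p [601.3 -67.3 174.2] press [ 16.2 -35.4 174.2] xang -0.065 f [14.3 -0.7 12.1] w 15.6
```

Call:
{"api": "move_arm", "payload": {"targets": [[[0,0,0,-0.7,-0.15,0,1],[0,0,0,-1.4,-0.2,0,1],[0,0,0,-2.1,-0.22,0,1],[0,0,0,-2.8,-0.2,0,1],[0,0,0,-3.48,-0.1,0,1],[0,0,0,-4.16,0.03,0,1],[0,0,0,-4.84,0.2,0,1],[0,0,0,-5.5,0.38,0,1]]]}}

```text
t: 14.37
ee_pos: [546.3, -63.8, 170.1]
ee_rot: [0.707, -0.02, 0.026, -0.706]
force: [12.3, -0.6, 11.7]
grip_width: 15.1
```

```bash
python3 - <<'E'
from g import *
st()
E
```

```text
t 14.37 q [-0.183  0.326  1.572  0.     1.235 -0.118] p [546.3 -63.8 170.1] press [-39.  -35.2 170.1] xang -0.065 f [12.3 -0.6 11.7] w 15.1
```

Call:
{"api": "move_arm", "payload": {"targets": [[[0,0,0,-0.4,0.1,0,1],[0,0,0,-0.8,0.25,0,1],[0,0,0,-1.1,0.38,0,1],[0,0,0,-1.1,0.38,0,1],[0,0,0,-1.1,0.38,0,1]]]}}

```text
t: 14.78
ee_pos: [537.4, -63.1, 167.1]
ee_rot: [0.707, -0.018, 0.028, -0.706]
force: [25.7, -0.3, 10.4]
grip_width: 15.2
```

```bash
python3 - <<'E'
from g import *
st()
E
```

```text
t 14.78 q [-1.850e-01  3.060e-01  1.605e+00  1.000e-03  1.216e+00 -1.200e-01] p [537.4 -63.1 167.1] press [-47.9 -35.  167.1] xang -0.065 f [25.7 -0.3 10.4] w 15.2
```

Call:
{"api": "move_arm", "payload": {"targets": [[[0,0,0,-0.1,0,0,1],[0,0,0,-0.1,0,0,1],[0,0,0,-0.1,0,0,1]]]}}

```text
t: 15.03
ee_pos: [537.3, -63.1, 167.2]
ee_rot: [0.707, -0.017, 0.029, -0.706]
force: [32.8, -0.4, 6.2]
grip_width: 15.6
```

```bash
python3 - <<'E'
from g import *
st()
from workcell import vision
for n in ("scene","top"):
    c=vision.capture(n); pickle.dump(c,open(f"pics/{n}7.pkl","wb"))
    d=c["depth"]
    if n=="top":
        # dish floor/rim heights
        for p in ((-10,50,94),(-10,110,94),(70,50,94),(70,110,94),(30,80,75)):
            u,v=proj(c,W(p))[0].round().astype(int)
            P=np.array(c["xyz"])+rays(c,[u,v])[0]*d[v,u]; print(p,u,v,np.round(P,1))
E
python3 ov.py 587.3 -31 -3.45 7 i
```

```text
t 15.03 q [-1.850e-01  3.050e-01  1.607e+00  1.000e-03  1.214e+00 -1.210e-01] p [537.3 -63.1 167.2] press [-48.  -35.  167.2] xang -0.065 f [32.8 -0.4  6.2] w 15.6
(-10, 50, 94) 332 232 [581.5  19.9  77.8]
(-10, 110, 94) 315 230 [587.1  78.9  76.9]
(70, 50, 94) 334 209 [662.4  15.   75. ]
(70, 110, 94) 317 207 [668.   74.3  74.7]
(30, 80, 75) 324 220 [622.7  48.7  77. ]
```

View pics/ov_scene_i.png

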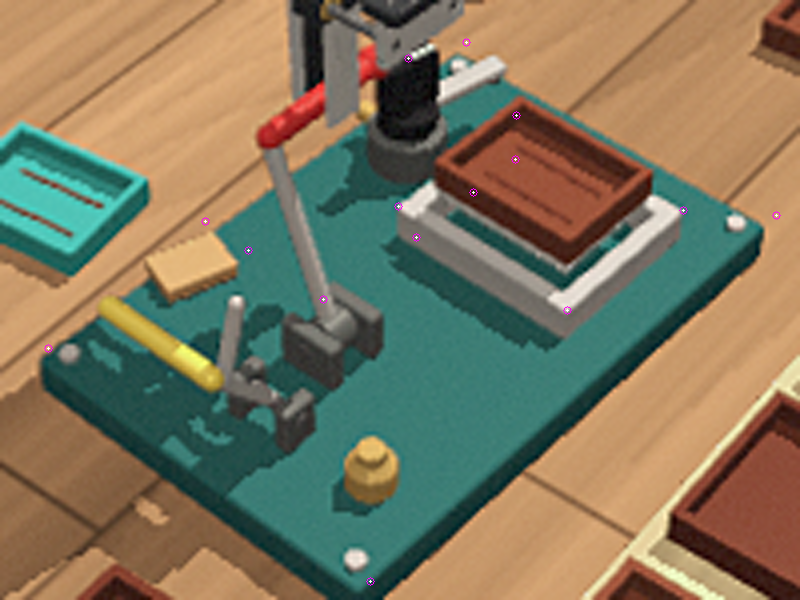

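View pics/ov_top_i.png

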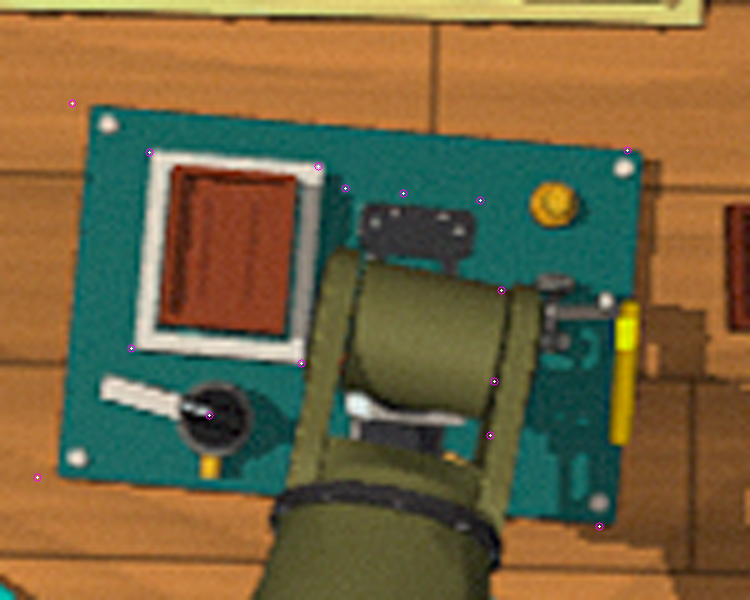

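In the scene view the dish at (545,175) has risen level above the die. The handle is held at its stop: 1 mm more command raised the pull to 33 N without any motion. The clamp arm and catch are open. I hold briefly, then hand in.

Call:
{"api": "move_arm", "payload": {"targets": [[[0,0,0,0,0,0,1],[0,0,0,0,0,0,1],[0,0,0,0,0,0,1],[0,0,0,0,0,0,1]]]}}

```text
t: 15.47
ee_pos: [537.3, -63.1, 167.1]
ee_rot: [0.707, -0.017, 0.029, -0.706]
force: [33.3, -0.7, 6.3]
grip_width: 15.0
```

```bash
python3 - <<'E'
from g import *
st()
from workcell import workorder
print(workorder.job_done()); st()
E
```

```text
t 15.47 q [-1.850e-01  3.050e-01  1.607e+00  1.000e-03  1.214e+00 -1.210e-01] p [537.3 -63.1 167.1] press [-48.  -35.1 167.1] xang -0.065 f [33.3 -0.7  6.3] w 15.0
the job is handed in; nothing more can be done
None
the job is handed in; nothing more can be done
```

I turned the knob, opened the catch and pulled the lever to its stop in that order, then handed the job in at 15.5 s while holding the lever. The hand-in reports no verdict, so what follows is from my own measurements and pictures.

- **Knob:** turned to about 1.38 rad, going by the tool's angle. The pictures show the clamp arm clear of the dish.
- **Catch:** flipped to about 1.3 rad. It stayed open after I released it.
- **Lever:** the handle is where the stop should be (press x −48). Commanding 1 mm more raised the pull from 26 to 33 N with no movement. The fingers still hold the red handle, at 15 mm opening.
- **Dish:** up and level. Its floor measured 75 to 78 mm at five points, so the tilt is about 0.03 rad.
- **Bystanders:** the test tile and brass weight look unmoved in the last pictures. I did not measure them or the other bystanders.

Two measurements disagreed with the description or with each other:
- **Base plate:** it lies about 10 mm to −y of the frame that fits the die, knob, catch and lever, so I located those parts directly.
- **Knob position:** it was a further 3 mm to +y from the camera estimate. That caused a brief 39 N side force at the first grip, measured at the wrist. I re-centred before turning, and it dropped to about 2 N.

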